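# Find the full tin of drawing pins

## Task

Two of the three identical closed tins of drawing pins in the grey tray are nearly used up and one is full: find the full one by its weight. Working from the left tin to the right one, lift each by itself a few centimetres clear of the tray to feel its weight and stand it upright in the tray again (the right one need not go back if it is the heaviest), then finish while holding the heaviest tin up still and upright in the gripper, about 15 cm above the desk, with the other two standing in the tray. Leave the other things on the desk alone.

Things in the scene. Friction and masses are not known exactly. Their poses are not given: they have to be found in the camera images.
- tin_left: the left (seen from the robot; left is +y) of three identical closed tins in a row across the tray, centres about 11 cm apart: green body 51 mm across, paper band, metal lid (fixed) 53 mm across from 55 mm up, 72 mm high; origin at the centre of its underside, z up. Two tins weigh 0.12 to 0.25 kg each, one 0.40 to 0.55 kg; which one varies and cannot be seen
- tin_middle: the middle (seen from the robot; left is +y) of three identical closed tins in a row across the tray, centres about 11 cm apart: green body 51 mm across, paper band, metal lid (fixed) 53 mm across from 55 mm up, 72 mm high; origin at the centre of its underside, z up. Two tins weigh 0.12 to 0.25 kg each, one 0.40 to 0.55 kg; which one varies and cannot be seen
- tin_right: the right (seen from the robot; left is +y) of three identical closed tins in a row across the tray, centres about 11 cm apart: green body 51 mm across, paper band, metal lid (fixed) 53 mm across from 55 mm up, 72 mm high; origin at the centre of its underside, z up. Two tins weigh 0.12 to 0.25 kg each, one 0.40 to 0.55 kg; which one varies and cannot be seen
- tray: low grey tray with a dark rubber floor, fixed to the desk, 116 x 316 mm outside, long side (its y axis) across in front of the robot; origin at the centre of its underside on the desk; inner floor 6 mm above the desk, rim 14 mm above the desk and 5 mm thick
- tape_roll: bystander: roll of brown tape lying flat, 92 mm across, 48 mm high; origin at the centre of its underside
- stapler: bystander: red and black desk stapler, 34 x 139 x 52 mm, long along its y; origin at the centre of its underside
- highlighter: bystander: yellow highlighter lying flat, 26 x 120 x 16 mm; origin at the centre of its underside
Mind the look-alikes: they are no part of the job. Leave any red look-alike of the tin_right alone.

How it is judged (in metres and radians):
On the way, in this order (a step that is already met when the one before it is completed fails the run):
1. the left tin is held by the gripper clear of the tray (underside more than 2 cm above the desk) for 0.3 s, while the other two stand in the tray (height (world z) of tin_left above 0.02 m and contact force between the fingers and tin_left above 1 N and contact force between tin_left and tray below 0.05 N and contact force between each of tin_middle, tin_right and tray above 0.5 N and contact force between each of tin_middle, tin_right and the fingers below 0.1 N and angle between each of tin_middle, tin_right's own z axis and vertical below 0.1 rad and height (world z) of each of tin_middle, tin_right below 0.01 m), for 0.3 s.
2. the middle tin is held by the gripper clear of the tray (underside more than 2 cm above the desk) for 0.3 s, while the other two stand in the tray (height (world z) of tin_middle above 0.02 m and contact force between the fingers and tin_middle above 1 N and contact force between tin_middle and tray below 0.05 N and contact force between each of tin_left, tin_right and tray above 0.5 N and contact force between each of tin_left, tin_right and the fingers below 0.1 N and angle between each of tin_left, tin_right's own z axis and vertical below 0.1 rad and height (world z) of each of tin_left, tin_right below 0.01 m), for 0.3 s.
3. the right tin is held by the gripper clear of the tray (underside more than 2 cm above the desk) for 0.3 s, while the other two stand in the tray (height (world z) of tin_right above 0.02 m and contact force between the fingers and tin_right above 1 N and contact force between tin_right and tray below 0.05 N and contact force between each of tin_left, tin_middle and tray above 0.5 N and contact force between each of tin_left, tin_middle and the fingers below 0.1 N and angle between each of tin_left, tin_middle's own z axis and vertical below 0.1 rad and height (world z) of each of tin_left, tin_middle below 0.01 m), for 0.3 s.
At the end, for the whole second after the job is handed in: The heaviest tin is held by the fingers, upright (within 0.3 rad), still, its underside over 10 cm above the desk, touching nothing else; the other two stand upright at rest on the tray floor, not held, each pressing on the tray with under 3.2 N (so neither is the full one) (((height (world z) of tin_left above 0.1 m and contact force between the fingers and tin_left above 1 N and contact force between tin_left and tray below 0.05 N and angle between tin_left's own z axis and vertical below 0.3 rad and linear speed of tin_left below 0.05 m/s and contact force between tin_middle and tray between 0.5 and 3.2 N and contact force between each of tin_middle, tin_right and the fingers below 0.1 N and angle between each of tin_middle, tin_right's own z axis and vertical below 0.1 rad and height (world z) of each of tin_middle, tin_right below 0.01 m and linear speed of each of tin_middle, tin_right below 0.02 m/s and contact force between tin_left and tin_middle below 0.05 N and contact force between tin_right and tray between 0.5 and 3.2 N and contact force between tin_left and tin_right below 0.05 N) or (height (world z) of tin_middle above 0.1 m and contact force between the fingers and tin_middle above 1 N and contact force between tin_middle and tray below 0.05 N and angle between tin_middle's own z axis and vertical below 0.3 rad and linear speed of tin_middle below 0.05 m/s and contact force between tin_left and tray between 0.5 and 3.2 N and contact force between each of tin_left, tin_right and the fingers below 0.1 N and angle between each of tin_left, tin_right's own z axis and vertical below 0.1 rad and height (world z) of each of tin_left, tin_right below 0.01 m and linear speed of each of tin_left, tin_right below 0.02 m/s and contact force between tin_middle and tin_left below 0.05 N and contact force between tin_right and tray between 0.5 and 3.2 N and contact force between tin_middle and tin_right below 0.05 N) or (height (world z) of tin_right above 0.1 m and contact force between the fingers and tin_right above 1 N and contact force between tin_right and tray below 0.05 N and angle between tin_right's own z axis and vertical below 0.3 rad and linear speed of tin_right below 0.05 m/s and contact force between tin_left and tray between 0.5 and 3.2 N and contact force between each of tin_left, tin_middle and the fingers below 0.1 N and angle between each of tin_left, tin_middle's own z axis and vertical below 0.1 rad and height (world z) of each of tin_left, tin_middle below 0.01 m and linear speed of each of tin_left, tin_middle below 0.02 m/s and contact force between tin_right and tin_left below 0.05 N and contact force between tin_middle and tray between 0.5 and 3.2 N and contact force between tin_right and tin_middle below 0.05 N))); the arm keeps its last pose, push and grip.
It fails at once if a tin is tipped more than 0.6 rad (angle between any of tin_left, tin_middle, tin_right's own z axis and vertical above 0.6 rad).
It fails at once if a bystander is moved more than 3 cm (distance of any of tape_roll, stapler, highlighter from where it was at the start of the episode above 0.03 m).
It also fails if it takes over 67 s, if anything falls off the work surface, if the arm or the gripper's body presses on something with over 40 N, if the wrist force passes 120 N, or if a joint passes its speed limit or range.

## Robot

A 7-joint arm with a two-finger parallel gripper is mounted at the origin on the work surface; the furniture and walls round the work are solid. World frame = base frame: x ahead of the robot, y to its left, z up, the work surface at z = 0. Lengths are in mm, angles in rad, forces in N, time in s.
With the tool pointing down it reaches from about 400 to 875 mm from the base axis. Payload 4.4 kg.
Tool frame: the origin (TCP) lies between the finger pads; the fingertips stand 11 mm ahead of it and the grasp point (between the pads) lies 8 mm behind it; y points along the fingers, x is the direction in which the jaws open and shut, and the axes are right-handed (so a half turn about y gives the same grasp; the last joint's range is limited). The gripper opens to 85 mm and grips with 20 to 120 N. Pads are 22 mm wide; open, the fingers measure 114 mm over their backs; the gripper's body (76 mm by 85 mm) begins 54 mm behind the grasp point. The pads swing forward as they close: fully open they stand 13 mm farther back than shut.
Start: joints at [1.172, 0.628, 0.038, 1.517, -0.027, 0.996, -0.02], TCP at [212.376, -614.34, 242.313] pointing down, gripper open.
Joint ranges: [-3.06, 3.06], [-0.37, 2.12], [-1.25, 1.32], [0.18, 2.47], [-1.1, 4.24], [0.23, 1.98], [-2.94, 2.94]. Speed limits (rad/s): [2.57, 2.57, 3.14, 3.14, 3.14, 3.14, 3.14].

## Interface

Orientations are given as [roll, pitch, yaw] about the fixed x, y, z axes, in that order (R = Rz(yaw) Ry(pitch) Rx(roll)).
In Python, from cell import * gives the robot as it stands.
- The arm moves only by the shell command python3 -m jog 'ROWS'. ROWS is JSON, a list of rows, each an object of numbers: "x", "y", "z": the shift along the tool's x, y, z in mm; "ax", "ay", "az": the turn, a rotation vector about the tool's x, y, z in rad; "grip": the finger opening in mm, from 0 to 85.4. In form: [{"x": .., "y": .., "z": .., "ax": .., "ay": .., "az": .., "grip": ..}, ...]. A call has 1 to 5 rows; each row is the pose to reach, as a shift and turn from the pose commanded when the call began, along the tool's axes at that moment; what a row does not reach only later rows make up. A row lasts 1/10 s, in which the tool goes at most 50 mm and 8.59 degrees, less where a joint would pass 70% of its speed; a pose out of reach is approached as far as the arm can. A call with a gripper value outside its range is refused whole. The fingers move at their own pace and stop on an object; the grip force is fixed at half the most. Time passes only in rows, so rows that repeat a pose let the fingers close. It gives the time, the measured TCP pose, the force and the opening at its end, in the units of the state.
- read_state(): the state, without advancing time (a new reading comes with each control period).
- get_image(name): name is "scene" or "top"; returns a dict with "color" (400x640x3 uint8, red, green, blue), "vfov" (degrees; the focal length in pixels is half the picture's height over the tangent of half this angle, whatever the lens; pixels are square), "cx", "cy" (the principal point, pixels), "camera_from_world" (4x4, takes a point from world to camera coordinates). Camera axes: x right, y down, z forward; pixel columns grow to the right and rows downward; lengths in mm; the calibration is good to about 2 mm. A picture is of the moment at which its call begins. There is no depth.
- finish_job(): hands the job in, once; it reports no verdict.
The state is a dict: "clock": time; "qpos": joint angles; "qd": joint speeds; "tau": joint torques, N m; "eef_pos": TCP position; "tool_rot": TCP orientation; "force": force on the tool from outside, world axes, zero at the start; "torque": the same for the moment, N m; "width": finger opening in mm.
Only numpy, scipy, OpenCV 4.12 (cv2) and the standard library are available. Lean on these libraries where they do the work, as an engineer would, in place of code of your own. Each camera call takes 0.05 s, during which the arm holds its last target.

## Working session

There is one attempt and no reset: what is moved stays moved. The work goes in short steps, Python scripts to look and compute and a shell command to move; the robot and the scene stay as the last step left them, time stands still between calls to the robot, and variables do not carry over. Pictures are saved under pics/ and viewed, and the job is handed in when it is done.

```bash
mkdir -p pics; ls
python3 - <<'E'
from cell import *
import cv2
print(read_state())
for n in("scene","top"):
    d=get_image(n); cv2.imwrite(f"pics/{n}0.png",d["color"][:,:,::-1]); print(n,d["vfov"],d["cx"],d["cy"],d["camera_from_world"])
E
```

```text
pics
{'clock': 0.0, 'qpos': array([ 1.17219313,  0.62936081,  0.03848532,  1.51838927, -0.02700309,
        0.99627527, -0.02001   ]), 'qd': array([-2.42474635e-03,  4.81292637e-04,  1.44419432e-03,  1.28071225e-03,
        1.44103238e-04, -1.71442290e-03,  5.69306633e-05]), 'tau': array([-1.18997445e-04, -5.63407302e+01,  1.22630574e+00, -1.93448156e+01,
        1.09527324e-02,  1.03758374e-02, -3.51923589e-06]), 'eef_pos': array([ 212.15608619, -613.75753772,  241.37353896]), 'tool_rot': array([-1.57084562,  0.00191285, -1.23804043]), 'force': array([ 0.2567085 ,  0.00751289, -0.03686244]), 'torque': array([ 0.01849722, -0.02254908, -0.01212323]), 'width': 85.62145845488354}
scene 44.9538622225769 321.9464729879629 196.78472488938252 [[-6.42697165e-01 -7.65989515e-01  1.41568859e-02  3.20587826e+02]
 [-5.03538918e-01  4.08419163e-01 -7.61342462e-01  2.19547123e+02]
 [ 5.77398400e-01 -4.96441185e-01 -6.48195370e-01  1.23207897e+03]
 [ 0.00000000e+00  0.00000000e+00  0.00000000e+00  1.00000000e+00]]
top 44.38485671189619 317.0838840535694 195.30828115135833 [[-2.42350192e-02 -9.99705384e-01 -1.34513746e-03  5.35718839e+01]
 [-9.93750401e-01  2.42372695e-02 -1.08961898e-01  4.24887196e+02]
 [ 1.08962398e-01 -1.30396280e-03 -9.94045017e-01  1.44967083e+03]
 [ 0.00000000e+00  0.00000000e+00  0.00000000e+00  1.00000000e+00]]
```

View pics/scene0.png

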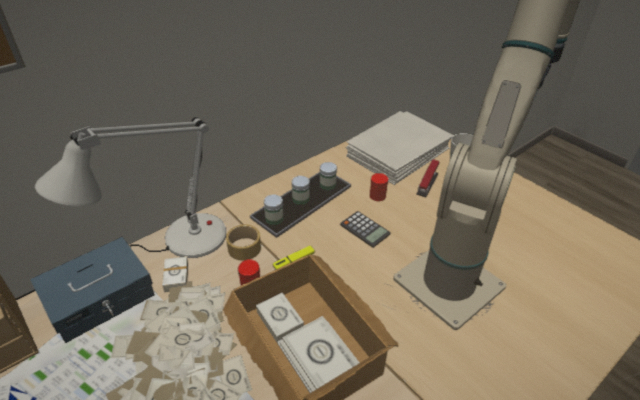

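View pics/top0.png

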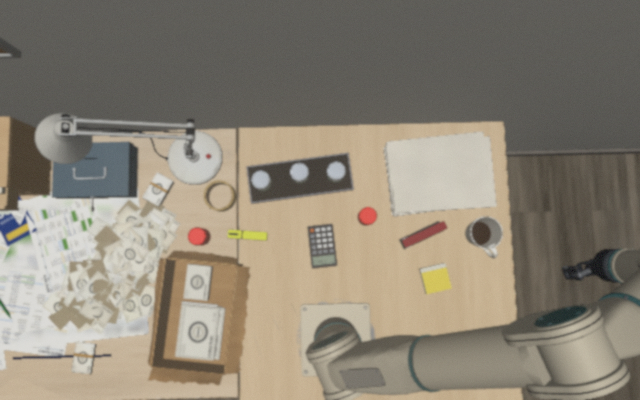

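Candidates for the tins (top view): silver lids in the tray at (261,179), (299,171) and (336,170). The look-alikes are red tins at (368,215) and (198,236), outside the tray. By the description, the three in the tray are the ones. I'll crop close and measure.

```bash
cat > h.py <<'E'
from cell import *
import cv2, numpy as np
def K(d):
    H=d["color"].shape[0]; f=H/2/np.tan(np.radians(d["vfov"]/2)); return f
def proj(d,P):
    p=d["camera_from_world"]@np.append(P,1); f=K(d); return np.array([d["cx"]+f*p[0]/p[2],d["cy"]+f*p[1]/p[2]])
def back(d,uv,z):
    T=np.array(d["camera_from_world"]);R=T[:3,:3];t=T[:3,3];c=-R.T@t
    f=K(d); r=R.T@np.array([(uv[0]-d["cx"])/f,(uv[1]-d["cy"])/f,1]); return c+r*(z-c[2])/r[2]
def lids(d,n,box):
    x0,y0,x1,y1=box; c=d["color"].astype(int)
    m=((c[...,2]>125)&(c[...,2]>c[...,0]-5)).astype(np.uint8)
    mm=np.zeros_like(m); mm[y0:y1,x0:x1]=m[y0:y1,x0:x1]
    N,l,s,ce=cv2.connectedComponentsWithStats(mm)
    return sorted([(ce[i][0],ce[i][1],s[i].tolist()) for i in range(1,N) if s[i,4]>60])
E
python3 - <<'E'
from h import *
d=get_image("top"); s=get_image("scene")
c=cv2.resize(d["color"][140:220,235:365],None,fx=5,fy=5,interpolation=cv2.INTER_CUBIC); 
e=cv2.resize(s["color"][150:240,240:360],None,fx=5,fy=5,interpolation=cv2.INTER_CUBIC)
cv2.imwrite("pics/ct.png",c[:,:,::-1]);cv2.imwrite("pics/cs.png",e[:,:,::-1])
for (u,v,st) in lids(d,"t",(240,145,360,210)): print("top",round(u,1),round(v,1),st,back(d,(u,v),78).round(1))
for (u,v,st) in lids(s,"s",(245,155,350,235)): print("scene",round(u,1),round(v,1),st,back(s,(u,v),78).round(1))
E
```

```text
top 260.1 179.3 [251, 170, 19, 19, 261] [470.8 207.5  78. ]
top 298.7 171.5 [290, 163, 18, 18, 260] [491.1  95.1  78. ]
top 335.8 170.4 [327, 162, 18, 18, 261] [491.5 -12.8  78. ]
scene 272.8 200.5 [265, 195, 17, 12, 162] [466.  207.9  78. ]
scene 300.0 181.1 [292, 176, 17, 11, 142] [486.8  95.3  78. ]
scene 327.9 167.2 [321, 163, 15, 10, 124] [486.7 -12.2  78. ]
```

View pics/ct.png

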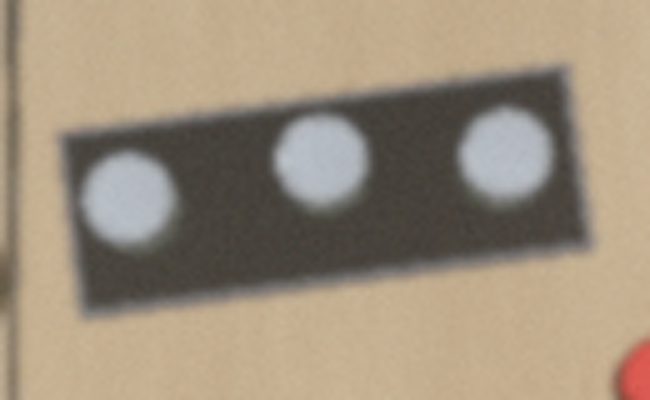

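View pics/cs.png

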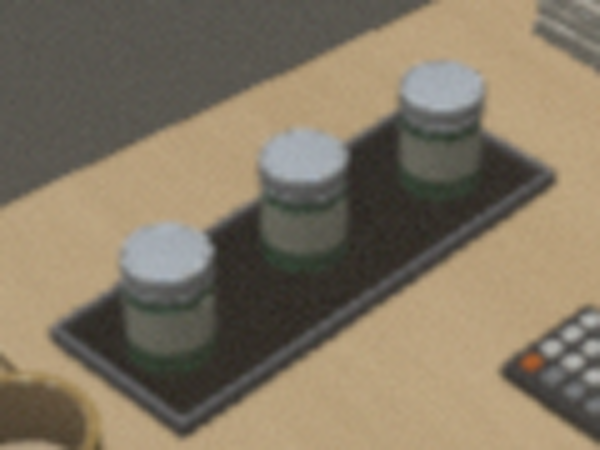

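The crops show the three silver-lidded green tins with paper bands in the dark tray, lids at top (260,179), (299,171) and (336,170). The red ones are elsewhere. Positions are about left (470,207), middle (490,95) and right (491,-12). Starting the swing over to the tray with yaw going to 0.

```bash
python3 -m jog '[{"x":-180,"z":173,"ay":-0.62},{"x":-180,"z":173,"ay":-0.62},{"x":-180,"z":173,"ay":-0.62},{"x":-180,"z":173,"ay":-0.62},{"x":-180,"z":173,"ay":-0.62}]'
```

```text
$[0]: bad value
```

```bash
python3 -m jog '[{"x":-180,"y":0,"z":173,"ax":0,"ay":-0.62,"az":0,"grip":85},{"x":-180,"y":0,"z":173,"ax":0,"ay":-0.62,"az":0,"grip":85},{"x":-180,"y":0,"z":173,"ax":0,"ay":-0.62,"az":0,"grip":85},{"x":-180,"y":0,"z":173,"ax":0,"ay":-0.62,"az":0,"grip":85},{"x":-180,"y":0,"z":173,"ax":0,"ay":-0.62,"az":0,"grip":85}]'
```

```text
clock: 0.7
eef_pos: [317.6, -385.8, 242.4]
tool_rot: [-1.57, -0.0, -0.615]
force: [1.3, 0.3, 0.3]
width: 84.8
```

```bash
python3 -m jog '[{"x":-40,"y":0,"z":210,"ax":0,"ay":-0.618,"az":0,"grip":85},{"x":-40,"y":0,"z":210,"ax":0,"ay":-0.618,"az":0,"grip":85},{"x":-40,"y":0,"z":210,"ax":0,"ay":-0.618,"az":0,"grip":85},{"x":-40,"y":0,"z":210,"ax":0,"ay":-0.618,"az":0,"grip":85},{"x":-40,"y":0,"z":210,"ax":0,"ay":-0.618,"az":0,"grip":85}]'; python3 -c "
from cell import *
s=read_state();print(s['qpos'].round(3),s['eef_pos'],s['tool_rot'])"
```

```text
clock: 1.2
eef_pos: [408.3, -188.0, 242.7]
tool_rot: [-1.569, -0.002, 0.011]
force: [0.9, -0.4, -0.0]
width: 84.8
[ 0.641  0.362 -0.36   2.044  0.177  0.764  0.186] [ 408.32591722 -188.02180438  242.73187444] [-1.56863788 -0.00199692  0.01102371]
```

```bash
python3 -m jog '[{"x":18,"y":0,"z":44,"ax":0,"ay":0,"az":0,"grip":85},{"x":36,"y":0,"z":88,"ax":0,"ay":0,"az":0,"grip":85},{"x":52,"y":0,"z":134,"ax":0,"ay":0,"az":0,"grip":85},{"x":62,"y":0,"z":180,"ax":0,"ay":0,"az":0,"grip":85},{"x":62,"y":0,"z":228,"ax":0,"ay":0,"az":0,"grip":85}]'; python3 -m jog '[{"x":0,"y":20,"z":45,"ax":0,"ay":0,"az":0,"grip":85},{"x":0,"y":40,"z":90,"ax":0,"ay":0,"az":0,"grip":85},{"x":0,"y":60,"z":130,"ax":0,"ay":0,"az":0,"grip":85},{"x":0,"y":80,"z":167,"ax":0,"ay":0,"az":0,"grip":85},{"x":0,"y":80,"z":167,"ax":0,"ay":0,"az":0,"grip":85}]'; python3 -c "
from cell import *
s=read_state();print(s['qpos'].round(3),s['eef_pos'],s['tool_rot'])"
```

```text
clock: 1.7
eef_pos: [469.6, 35.8, 242.3]
tool_rot: [-1.571, -0.002, -0.003]
force: [0.4, -0.8, 0.4]
width: 85.3
clock: 2.2
eef_pos: [466.5, 207.2, 160.3]
tool_rot: [-1.568, 0.003, 0.007]
force: [-0.5, -0.7, 0.1]
width: 84.7
[-0.242  0.567 -0.336  1.978  0.293  0.644 -0.757] [466.46066417 207.23150549 160.26764889] [-1.56816641  0.00279333  0.00731129]
```

Run:
```python
from h import *
s=get_image("scene");t=get_image("top")
a=cv2.resize(s["color"][100:260,180:380],None,fx=4,fy=4,interpolation=cv2.INTER_CUBIC)
cv2.imwrite("pics/a1.png",a[:,:,::-1])
a=cv2.resize(t["color"][100:260,180:380],None,fx=4,fy=4,interpolation=cv2.INTER_CUBIC)
cv2.imwrite("pics/a2.png",a[:,:,::-1])
st=read_state();print(st['eef_pos'],st['tool_rot'],st['force'])
```

```text
[467.78551264 201.72199704 161.64153722] [-1.57195296e+00  1.40349755e-03  1.16688024e-03] [0.8038752  0.01778042 0.0262886 ]
```

View pics/a1.png

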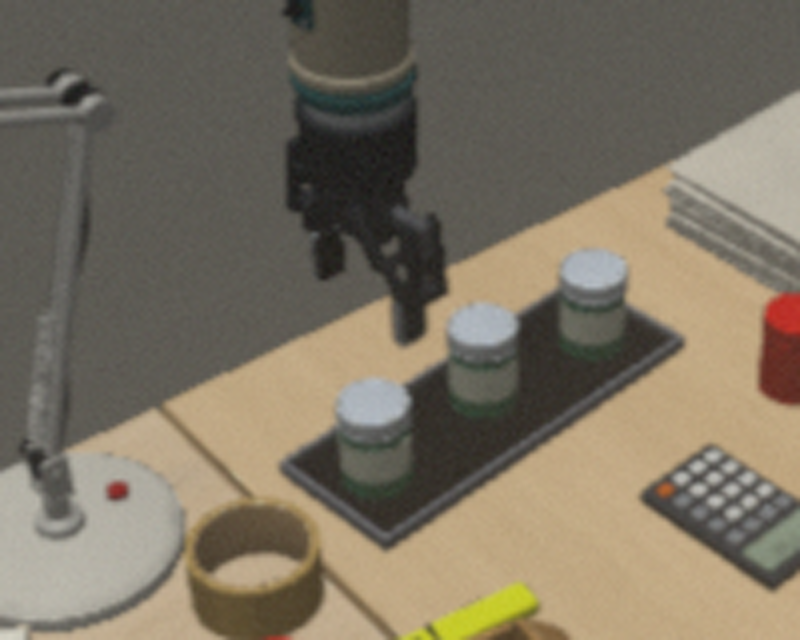

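View pics/a2.png

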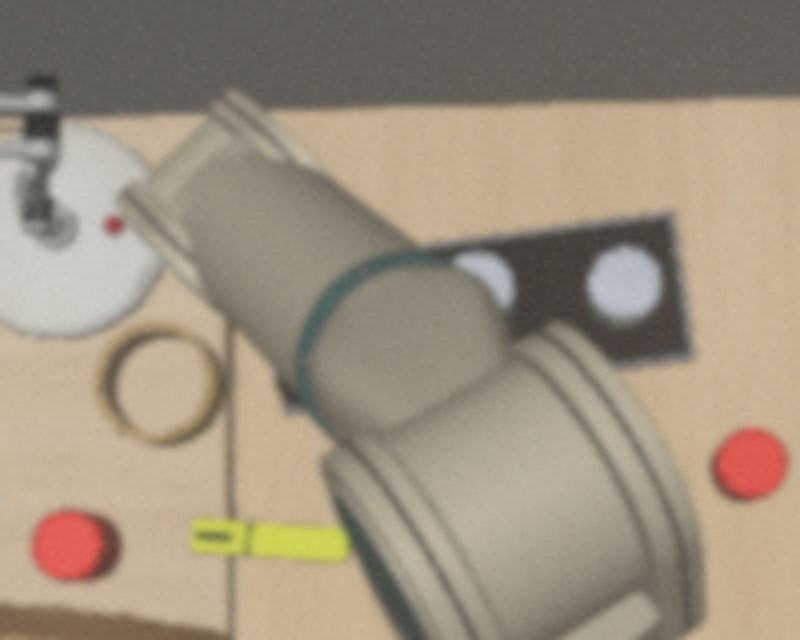

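Run:
```python
from h import *
s=get_image("scene")
cv2.imwrite("pics/a3.png",s["color"][:,:,::-1])
t=get_image("top")
cv2.imwrite("pics/a4.png",t["color"][:,:,::-1])
```

```text
(no output)
```

View pics/a3.png

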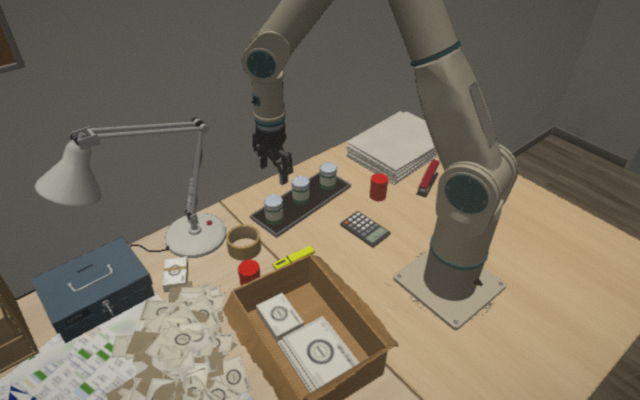

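View pics/a4.png

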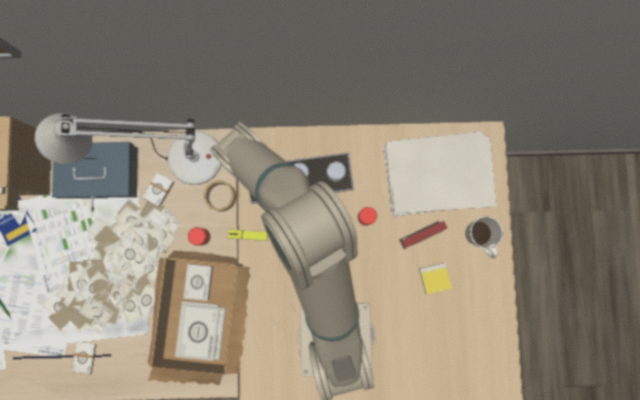

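Gripper hangs above the left tin, the arm is clear of the lamp, and the red tins are untouched. Correcting by +2 mm in x and +5.5 mm in y, then descending.

```bash
python3 -m jog '[{"x":2,"y":0,"z":5.5,"ax":0,"ay":0,"az":0,"grip":85},{"x":2,"y":30,"z":5.5,"ax":0,"ay":0,"az":0,"grip":85},{"x":2,"y":60,"z":5.5,"ax":0,"ay":0,"az":0,"grip":85},{"x":2,"y":60,"z":5.5,"ax":0,"ay":0,"az":0,"grip":85},{"x":2,"y":60,"z":5.5,"ax":0,"ay":0,"az":0,"grip":85}]'
python3 - <<'E'
from h import *
s=get_image("scene")
a=cv2.resize(s["color"][140:240,220:360],None,fx=5,fy=5,interpolation=cv2.INTER_CUBIC)
cv2.imwrite("pics/a5.png",a[:,:,::-1])
st=read_state();print(st['eef_pos'],st['tool_rot'],st['force'])
E
```

```text
clock: 2.9
eef_pos: [470.6, 206.7, 102.8]
tool_rot: [-1.571, 0.0, -0.001]
force: [0.5, 0.5, -0.7]
width: 85.2
[471.06696703 207.11376235 103.45802382] [-1.57012352e+00 -1.50818675e-03 -1.00117495e-03] [0.84588963 0.60269568 0.03897042]
```

View pics/a5.png

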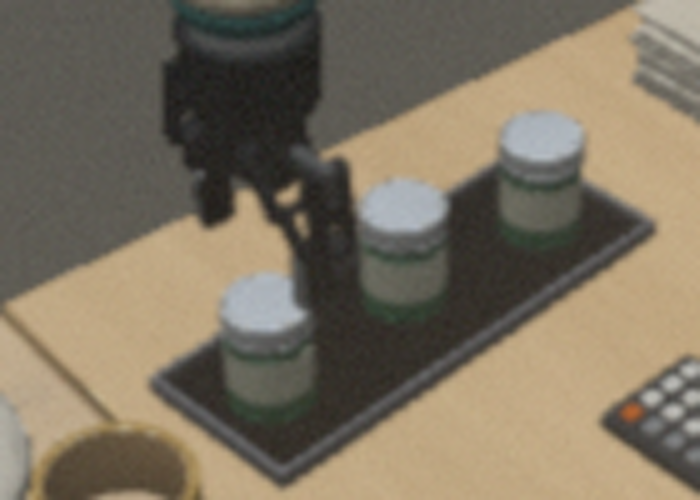

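The fingers straddle the left tin's lid evenly (crop tips at (215,215) and (310,290), lid centre at (265,302)). Descending fully.

```bash
python3 -m jog '[{"x":0,"y":20,"z":0,"ax":0,"ay":0,"az":0,"grip":85},{"x":0,"y":40,"z":0,"ax":0,"ay":0,"az":0,"grip":85},{"x":0,"y":60,"z":0,"ax":0,"ay":0,"az":0,"grip":85},{"x":0,"y":69,"z":0,"ax":0,"ay":0,"az":0,"grip":85},{"x":0,"y":69,"z":0,"ax":0,"ay":0,"az":0,"grip":85}]'; python3 -m jog '[{"x":0,"y":0,"z":0,"ax":0,"ay":0,"az":0,"grip":60},{"x":0,"y":0,"z":0,"ax":0,"ay":0,"az":0,"grip":56},{"x":0,"y":0,"z":0,"ax":0,"ay":0,"az":0,"grip":40},{"x":0,"y":0,"z":0,"ax":0,"ay":0,"az":0,"grip":40},{"x":0,"y":0,"z":0,"ax":0,"ay":0,"az":0,"grip":40}]'
```

```text
clock: 3.45
eef_pos: [470.4, 207.2, 33.5]
tool_rot: [-1.571, -0.0, -0.0]
force: [-0.7, 0.8, -0.1]
width: 85.3
clock: 3.95
eef_pos: [470.9, 207.4, 34.8]
tool_rot: [-1.57, -0.002, -0.0]
force: [-0.8, 0.1, 8.1]
width: 51.4
```

```bash
python3 -m jog '[{"x":0,"y":0,"z":0,"ax":0,"ay":0,"az":0,"grip":40},{"x":0,"y":-10,"z":0,"ax":0,"ay":0,"az":0,"grip":40},{"x":0,"y":-25,"z":0,"ax":0,"ay":0,"az":0,"grip":40},{"x":0,"y":-40,"z":0,"ax":0,"ay":0,"az":0,"grip":40},{"x":0,"y":-45,"z":0,"ax":0,"ay":0,"az":0,"grip":40}]'; python3 -m jog '[{"x":0,"y":0,"z":0,"ax":0,"ay":0,"az":0,"grip":40},{"x":0,"y":0,"z":0,"ax":0,"ay":0,"az":0,"grip":40},{"x":0,"y":0,"z":0,"ax":0,"ay":0,"az":0,"grip":40},{"x":0,"y":0,"z":0,"ax":0,"ay":0,"az":0,"grip":40},{"x":0,"y":0,"z":0,"ax":0,"ay":0,"az":0,"grip":40}]'
python3 - <<'E'
from h import *
f=[]
for i in range(6):
    s=get_image("scene"); f.append(read_state()['force'])
print(np.array(f).round(2),np.mean(f,0))
cv2.imwrite("pics/b1.png",cv2.resize(s["color"][140:240,220:360],None,fx=5,fy=5,interpolation=cv2.INTER_CUBIC)[:,:,::-1])
st=read_state();print(st['eef_pos'],st['tool_rot'],st['width'],st['tau'])
E
```

```text
clock: 4.45
eef_pos: [471.0, 207.5, 80.2]
tool_rot: [-1.57, -0.002, -0.0]
force: [0.6, 0.8, -2.3]
width: 51.5
clock: 4.95
eef_pos: [469.9, 207.1, 77.9]
tool_rot: [-1.571, 0.001, 0.0]
force: [-0.1, -0.1, -2.0]
width: 51.6
[[-0.04 -0.39 -1.68]
 [-0.71 -0.5  -1.54]
 [-0.34  0.51 -1.1 ]
 [ 0.55 -0.4  -1.84]
 [ 0.63  0.89 -1.61]
 [-0.08  0.5  -1.7 ]] [-3.90206295e-05  9.96845950e-02 -1.57909768e+00]
[470.15215656 207.15483592  78.28383574] [-1.57081454e+00  2.06929166e-05 -6.37654881e-06] 51.57784234597529 [-7.82185845e-03 -5.05667639e+01 -2.68192068e+00 -9.76564854e+00
  5.25178009e-03  1.34955386e-03 -4.17515571e-05]
```

View pics/b1.png

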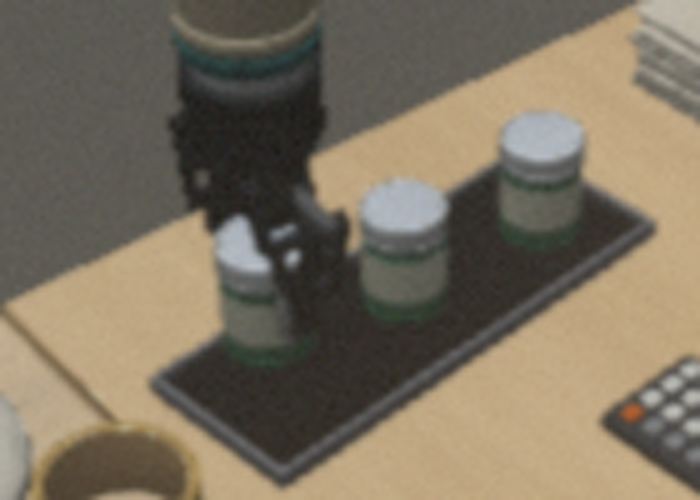

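The left tin hangs upright clear of the tray and weighs about 1.6 N, so it is light. Putting it back.

```bash
python3 -m jog '[{"x":0,"y":12,"z":0,"ax":0,"ay":0,"az":0,"grip":40},{"x":0,"y":26,"z":0,"ax":0,"ay":0,"az":0,"grip":40},{"x":0,"y":37,"z":0,"ax":0,"ay":0,"az":0,"grip":40},{"x":0,"y":43,"z":0,"ax":0,"ay":0,"az":0,"grip":40},{"x":0,"y":44.5,"z":0,"ax":0,"ay":0,"az":0,"grip":40}]'; python3 -m jog '[{"x":0,"y":0,"z":0,"ax":0,"ay":0,"az":0,"grip":40},{"x":0,"y":0,"z":0,"ax":0,"ay":0,"az":0,"grip":40},{"x":0,"y":0,"z":0,"ax":0,"ay":0,"az":0,"grip":40},{"x":0,"y":0,"z":0,"ax":0,"ay":0,"az":0,"grip":40},{"x":0,"y":0,"z":0,"ax":0,"ay":0,"az":0,"grip":40}]'
```

```text
clock: 5.75
eef_pos: [469.4, 206.7, 34.7]
tool_rot: [-1.573, 0.001, 0.0]
force: [-7.6, -3.7, 31.0]
width: 51.5
clock: 6.25
eef_pos: [469.4, 206.7, 34.8]
tool_rot: [-1.572, 0.001, 0.0]
force: [-3.7, -2.7, 13.8]
width: 51.1
```

```bash
python3 -m jog '[{"x":0,"y":-0.7,"z":0,"ax":0,"ay":0,"az":0,"grip":40},{"x":0,"y":-0.7,"z":0,"ax":0,"ay":0,"az":0,"grip":53},{"x":0,"y":-0.7,"z":0,"ax":0,"ay":0,"az":0,"grip":60},{"x":0,"y":-0.7,"z":0,"ax":0,"ay":0,"az":0,"grip":85},{"x":0,"y":-0.7,"z":0,"ax":0,"ay":0,"az":0,"grip":85}]'; python3 -m jog '[{"x":0,"y":0,"z":0,"ax":0,"ay":0,"az":0,"grip":85},{"x":0,"y":0,"z":0,"ax":0,"ay":0,"az":0,"grip":85},{"x":0,"y":0,"z":0,"ax":0,"ay":0,"az":0,"grip":85},{"x":0,"y":-30,"z":0,"ax":0,"ay":0,"az":0,"grip":85},{"x":0,"y":-70,"z":0,"ax":0,"ay":0,"az":0,"grip":85}]'
```

```text
clock: 6.75
eef_pos: [470.4, 207.2, 34.4]
tool_rot: [-1.571, -0.0, -0.0]
force: [-0.1, -0.9, -0.1]
width: 84.6
clock: 7.25
eef_pos: [468.7, 206.5, 103.8]
tool_rot: [-1.573, 0.004, 0.0]
force: [0.9, -0.4, -0.3]
width: 85.2
```

```bash
python3 -m jog '[{"x":0,"y":-30,"z":0,"ax":0,"ay":0,"az":0,"grip":85},{"x":7,"y":-30,"z":-38,"ax":0,"ay":0,"az":0,"grip":85},{"x":14,"y":-30,"z":-76,"ax":0,"ay":0,"az":0,"grip":85},{"x":20.5,"y":-30,"z":-112,"ax":0,"ay":0,"az":0,"grip":85},{"x":20.5,"y":0,"z":-112,"ax":0,"ay":0,"az":0,"grip":85}]'
python3 - <<'E'
from h import *
s=get_image("scene");s=get_image("scene");s=get_image("scene")
for n in [0]:
  cv2.imwrite("pics/c1.png",cv2.resize(s["color"][120:240,220:360],None,fx=5,fy=5,interpolation=cv2.INTER_CUBIC)[:,:,::-1])
st=read_state();print(st['eef_pos'],st['tool_rot'],st['width'])
E
```

```text
clock: 7.75
eef_pos: [494.2, 88.5, 106.6]
tool_rot: [-1.574, -0.007, -0.01]
force: [1.6, -0.3, -0.7]
width: 84.7
[489.4624525   94.76481757 103.67241387] [-1.57130216e+00  3.23480075e-03 -3.84468917e-04] 85.18485970897561
```

View pics/c1.png

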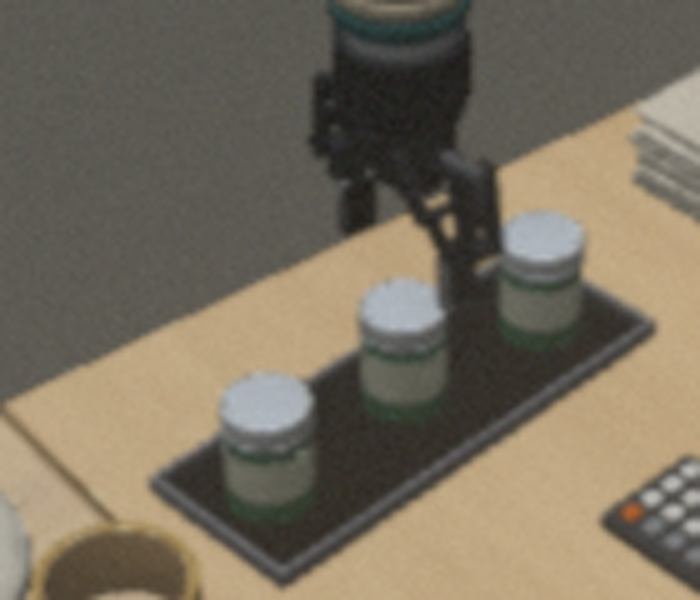

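The left tin stands upright in the tray at crop (268,445). The gripper is over the middle tin, with the lid at (403,308). Descending and gripping.

```bash
python3 -m jog '[{"x":0.5,"y":20,"z":0,"ax":0,"ay":0,"az":0,"grip":85},{"x":0.5,"y":40,"z":0,"ax":0,"ay":0,"az":0,"grip":85},{"x":0.5,"y":60,"z":0,"ax":0,"ay":0,"az":0,"grip":85},{"x":0.5,"y":69,"z":0,"ax":0,"ay":0,"az":0,"grip":85},{"x":0.5,"y":69,"z":0,"ax":0,"ay":0,"az":0,"grip":85}]'; python3 -m jog '[{"x":0,"y":0,"z":0,"ax":0,"ay":0,"az":0,"grip":60},{"x":0,"y":0,"z":0,"ax":0,"ay":0,"az":0,"grip":56},{"x":0,"y":0,"z":0,"ax":0,"ay":0,"az":0,"grip":40},{"x":0,"y":0,"z":0,"ax":0,"ay":0,"az":0,"grip":40},{"x":0,"y":0,"z":0,"ax":0,"ay":0,"az":0,"grip":40}]'
```

```text
clock: 8.4
eef_pos: [490.6, 96.3, 35.2]
tool_rot: [-1.571, 0.001, 0.002]
force: [0.5, 0.0, 0.8]
width: 84.9
clock: 8.9
eef_pos: [491.7, 95.5, 36.9]
tool_rot: [-1.57, -0.002, -0.0]
force: [-0.6, -0.3, 6.7]
width: 51.9
```

```bash
python3 -m jog '[{"x":0,"y":0,"z":0,"ax":0,"ay":0,"az":0,"grip":40},{"x":0,"y":-10,"z":0,"ax":0,"ay":0,"az":0,"grip":40},{"x":0,"y":-25,"z":0,"ax":0,"ay":0,"az":0,"grip":40},{"x":0,"y":-40,"z":0,"ax":0,"ay":0,"az":0,"grip":40},{"x":0,"y":-45,"z":0,"ax":0,"ay":0,"az":0,"grip":40}]'; python3 -m jog '[{"x":0,"y":0,"z":0,"ax":0,"ay":0,"az":0,"grip":40},{"x":0,"y":0,"z":0,"ax":0,"ay":0,"az":0,"grip":40},{"x":0,"y":0,"z":0,"ax":0,"ay":0,"az":0,"grip":40},{"x":0,"y":0,"z":0,"ax":0,"ay":0,"az":0,"grip":40},{"x":0,"y":0,"z":0,"ax":0,"ay":0,"az":0,"grip":40}]'
python3 - <<'E'
from h import *
f=[]
for i in range(6):
    s=get_image("scene"); f.append(read_state()['force'])
print(np.array(f).round(2),np.mean(f,0))
cv2.imwrite("pics/b2.png",cv2.resize(s["color"][140:240,220:360],None,fx=5,fy=5,interpolation=cv2.INTER_CUBIC)[:,:,::-1])
st=read_state();print(st['eef_pos'],st['tool_rot'],st['width'])
E
```

```text
clock: 9.4
eef_pos: [492.1, 95.2, 82.5]
tool_rot: [-1.57, -0.003, -0.0]
force: [0.5, 0.7, -0.6]
width: 51.8
clock: 9.9
eef_pos: [490.9, 95.1, 80.1]
tool_rot: [-1.571, 0.001, 0.0]
force: [0.1, -0.2, -1.3]
width: 51.7
[[-0.27 -0.05 -1.46]
 [ 0.45  0.24 -1.22]
 [ 0.02 -0.03 -1.35]
 [-0.56 -0.39 -0.1 ]
 [ 0.08 -0.39 -1.36]
 [-0.6  -0.35 -1.62]] [-0.14728486 -0.16141427 -1.18465854]
[491.15816025  95.14073761  80.46725426] [-1.57082476e+00  4.58975481e-05  5.64400249e-05] 51.96232832630346
```

View pics/b2.png

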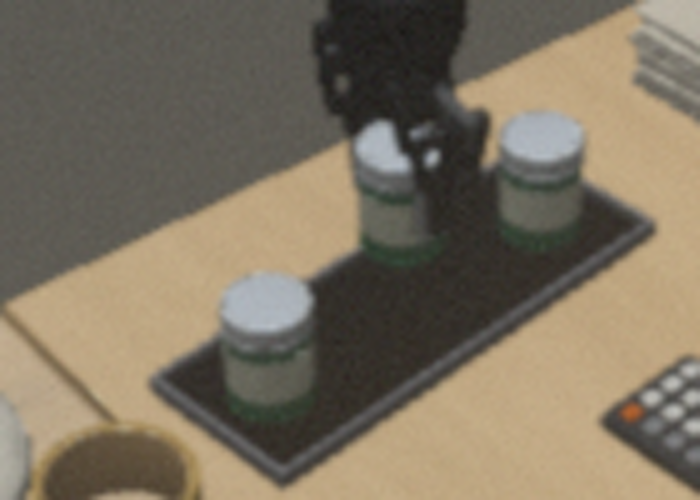

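The middle tin hangs upright and weighs about 1.2 N, so it is light too. Putting it back.

```bash
python3 -m jog '[{"x":0,"y":12,"z":0,"ax":0,"ay":0,"az":0,"grip":40},{"x":0,"y":26,"z":0,"ax":0,"ay":0,"az":0,"grip":40},{"x":0,"y":37,"z":0,"ax":0,"ay":0,"az":0,"grip":40},{"x":0,"y":42,"z":0,"ax":0,"ay":0,"az":0,"grip":40},{"x":0,"y":43.5,"z":0,"ax":0,"ay":0,"az":0,"grip":40}]'; python3 -m jog '[{"x":0,"y":0,"z":0,"ax":0,"ay":0,"az":0,"grip":40},{"x":0,"y":0,"z":0,"ax":0,"ay":0,"az":0,"grip":40},{"x":0,"y":0,"z":0,"ax":0,"ay":0,"az":0,"grip":40},{"x":0,"y":0,"z":0,"ax":0,"ay":0,"az":0,"grip":40},{"x":0,"y":0,"z":0,"ax":0,"ay":0,"az":0,"grip":40}]'
```

```text
clock: 10.7
eef_pos: [490.4, 94.9, 36.8]
tool_rot: [-1.572, 0.002, 0.0]
force: [-5.2, -0.9, 19.1]
width: 51.9
clock: 11.2
eef_pos: [491.3, 95.1, 37.0]
tool_rot: [-1.571, -0.0, -0.0]
force: [0.7, 0.1, -1.6]
width: 51.7
```

```bash
python3 -m jog '[{"x":0,"y":0.5,"z":0,"ax":0,"ay":0,"az":0,"grip":40},{"x":0,"y":0.5,"z":0,"ax":0,"ay":0,"az":0,"grip":53},{"x":0,"y":0.3,"z":0,"ax":0,"ay":0,"az":0,"grip":60},{"x":0,"y":0,"z":0,"ax":0,"ay":0,"az":0,"grip":85},{"x":0,"y":0,"z":0,"ax":0,"ay":0,"az":0,"grip":85}]'; python3 -m jog '[{"x":0,"y":0,"z":0,"ax":0,"ay":0,"az":0,"grip":85},{"x":0,"y":0,"z":0,"ax":0,"ay":0,"az":0,"grip":85},{"x":0,"y":0,"z":0,"ax":0,"ay":0,"az":0,"grip":85},{"x":0,"y":-30,"z":0,"ax":0,"ay":0,"az":0,"grip":85},{"x":0,"y":-70,"z":0,"ax":0,"ay":0,"az":0,"grip":85}]'
```

```text
clock: 11.7
eef_pos: [491.3, 95.1, 37.1]
tool_rot: [-1.571, -0.0, -0.0]
force: [-0.7, -0.6, 0.6]
width: 84.7
clock: 12.2
eef_pos: [489.6, 94.9, 106.3]
tool_rot: [-1.572, 0.004, 0.001]
force: [-0.1, 0.9, 0.1]
width: 84.8
```

```bash
python3 -m jog '[{"x":0,"y":-30,"z":0,"ax":0,"ay":0,"az":0,"grip":85},{"x":0,"y":-30,"z":-38,"ax":0,"ay":0,"az":0,"grip":85},{"x":0,"y":-30,"z":-76,"ax":0,"ay":0,"az":0,"grip":85},{"x":0,"y":-30,"z":-107.5,"ax":0,"ay":0,"az":0,"grip":85},{"x":0,"y":0,"z":-107.5,"ax":0,"ay":0,"az":0,"grip":85}]'
python3 - <<'E'
from h import *
s=get_image("scene");s=get_image("scene");s=get_image("scene")
cv2.imwrite("pics/c2.png",cv2.resize(s["color"][120:240,220:360],None,fx=5,fy=5,interpolation=cv2.INTER_CUBIC)[:,:,::-1])
st=read_state();print(st['eef_pos'],st['tool_rot'],st['width'])
E
```

```text
clock: 12.7
eef_pos: [493.4, -18.6, 109.0]
tool_rot: [-1.574, -0.006, -0.009]
force: [1.8, -0.5, 0.1]
width: 85.0
[489.83391386 -12.47879865 106.16135139] [-1.57070462e+00  3.43935141e-03 -2.55639527e-04] 85.29966122190972
```

View pics/c2.png

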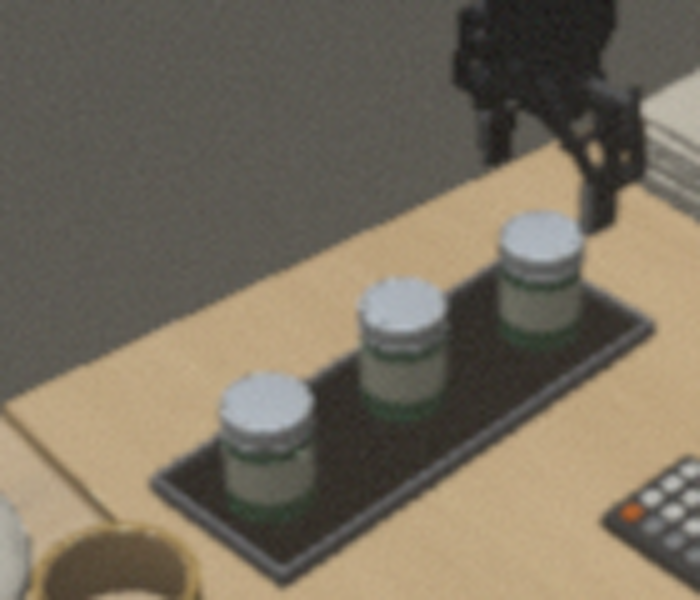

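Left and middle both stand upright. The gripper is over the right tin (crop lid (541,238)).

```bash
python3 -m jog '[{"x":0.5,"y":20,"z":0,"ax":0,"ay":0,"az":0,"grip":85},{"x":0.5,"y":40,"z":0,"ax":0,"ay":0,"az":0,"grip":85},{"x":0.5,"y":60,"z":0,"ax":0,"ay":0,"az":0,"grip":85},{"x":0.5,"y":71,"z":0,"ax":0,"ay":0,"az":0,"grip":85},{"x":0.5,"y":71,"z":0,"ax":0,"ay":0,"az":0,"grip":85}]'; python3 -m jog '[{"x":0,"y":0,"z":0,"ax":0,"ay":0,"az":0,"grip":60},{"x":0,"y":0,"z":0,"ax":0,"ay":0,"az":0,"grip":56},{"x":0,"y":0,"z":0,"ax":0,"ay":0,"az":0,"grip":40},{"x":0,"y":0,"z":0,"ax":0,"ay":0,"az":0,"grip":40},{"x":0,"y":0,"z":0,"ax":0,"ay":0,"az":0,"grip":40}]'
```

```text
clock: 13.35
eef_pos: [491.2, -11.3, 35.5]
tool_rot: [-1.571, 0.002, 0.002]
force: [-0.4, 0.1, -0.4]
width: 85.3
clock: 13.85
eef_pos: [491.8, -12.3, 37.3]
tool_rot: [-1.571, -0.001, -0.0]
force: [-1.9, 0.3, 6.8]
width: 51.5
```

```bash
python3 -m jog '[{"x":0,"y":0,"z":0,"ax":0,"ay":0,"az":0,"grip":40},{"x":0,"y":-10,"z":0,"ax":0,"ay":0,"az":0,"grip":40},{"x":0,"y":-25,"z":0,"ax":0,"ay":0,"az":0,"grip":40},{"x":0,"y":-40,"z":0,"ax":0,"ay":0,"az":0,"grip":40},{"x":0,"y":-45,"z":0,"ax":0,"ay":0,"az":0,"grip":40}]'; python3 -m jog '[{"x":0,"y":0,"z":0,"ax":0,"ay":0,"az":0,"grip":40},{"x":0,"y":0,"z":0,"ax":0,"ay":0,"az":0,"grip":40},{"x":0,"y":0,"z":0,"ax":0,"ay":0,"az":0,"grip":40},{"x":0,"y":0,"z":0,"ax":0,"ay":0,"az":0,"grip":40},{"x":0,"y":0,"z":0,"ax":0,"ay":0,"az":0,"grip":40}]'
python3 - <<'E'
from h import *
f=[]
for i in range(6):
    s=get_image("scene"); f.append(read_state()['force'])
print(np.array(f).round(2),np.mean(f,0))
cv2.imwrite("pics/b3.png",cv2.resize(s["color"][140:240,220:360],None,fx=5,fy=5,interpolation=cv2.INTER_CUBIC)[:,:,::-1])
st=read_state();print(st['eef_pos'],st['tool_rot'],st['width'])
E
```

```text
clock: 14.35
eef_pos: [492.3, -12.5, 82.6]
tool_rot: [-1.571, -0.002, -0.0]
force: [0.1, -0.6, -5.7]
width: 51.4
clock: 14.85
eef_pos: [491.4, -12.3, 80.6]
tool_rot: [-1.571, 0.001, 0.0]
force: [-0.1, -0.2, -5.6]
width: 51.7
[[-0.73 -0.48 -6.01]
 [-0.83 -0.33 -5.97]
 [-0.39 -0.28 -5.23]
 [ 0.16 -0.45 -4.8 ]
 [ 0.73  0.04 -4.47]
 [ 0.36 -0.69 -5.98]] [-0.11624352 -0.36516346 -5.40952824]
[491.67359041 -12.34244502  80.97473985] [-1.57077345e+00  1.09958585e-05  2.16278849e-05] 51.61653518159646
```

View pics/b3.png

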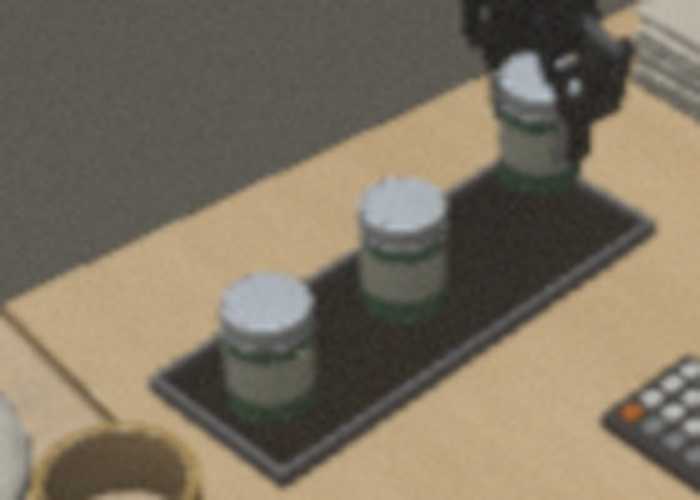

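The right tin weighs about 5.4 N against 1.6 N and 1.2 N, so it is the full one. Raising it to about 15 cm.

```bash
python3 -m jog '[{"x":0,"y":-15,"z":0,"ax":0,"ay":0,"az":0,"grip":40},{"x":0,"y":-40,"z":0,"ax":0,"ay":0,"az":0,"grip":40},{"x":0,"y":-65,"z":0,"ax":0,"ay":0,"az":0,"grip":40},{"x":0,"y":-90,"z":0,"ax":0,"ay":0,"az":0,"grip":40},{"x":0,"y":-100,"z":0,"ax":0,"ay":0,"az":0,"grip":40}]'; python3 -m jog '[{"x":0,"y":0,"z":0,"ax":0,"ay":0,"az":0,"grip":40},{"x":0,"y":0,"z":0,"ax":0,"ay":0,"az":0,"grip":40},{"x":0,"y":0,"z":0,"ax":0,"ay":0,"az":0,"grip":40},{"x":0,"y":0,"z":0,"ax":0,"ay":0,"az":0,"grip":40},{"x":0,"y":0,"z":0,"ax":0,"ay":0,"az":0,"grip":40}]'
python3 -m jog '[{"x":0,"y":0,"z":0,"ax":0,"ay":0,"az":0,"grip":40},{"x":0,"y":0,"z":0,"ax":0,"ay":0,"az":0,"grip":40},{"x":0,"y":0,"z":0,"ax":0,"ay":0,"az":0,"grip":40},{"x":0,"y":0,"z":0,"ax":0,"ay":0,"az":0,"grip":40},{"x":0,"y":0,"z":0,"ax":0,"ay":0,"az":0,"grip":40}]'
python3 - <<'E'
from h import *
s=get_image("scene")
cv2.imwrite("pics/d.png",s["color"][:,:,::-1])
cv2.imwrite("pics/d2.png",cv2.resize(s["color"][120:240,220:360],None,fx=5,fy=5,interpolation=cv2.INTER_CUBIC)[:,:,::-1])
st=read_state();print(st['eef_pos'],st['tool_rot'],st['width'],st['force'],abs(st['qd']).max())
E
```

```text
clock: 15.65
eef_pos: [492.7, -12.3, 183.0]
tool_rot: [-1.571, -0.004, -0.0]
force: [0.9, 0.3, -4.9]
width: 51.4
clock: 16.15
eef_pos: [491.2, -12.3, 180.3]
tool_rot: [-1.571, 0.001, 0.0]
force: [-0.2, -1.1, -5.0]
width: 51.7
clock: 16.65
eef_pos: [491.7, -12.4, 181.1]
tool_rot: [-1.571, -0.0, -0.0]
force: [-0.4, 0.5, -6.0]
width: 51.5
[491.69386211 -12.3799337  181.06397578] [-1.57080012e+00 -1.24097009e-04 -6.10518858e-05] 51.64011161108722 [-0.20905989  0.26378898 -5.96963353] 0.0023736408221340746
```

View pics/d2.png

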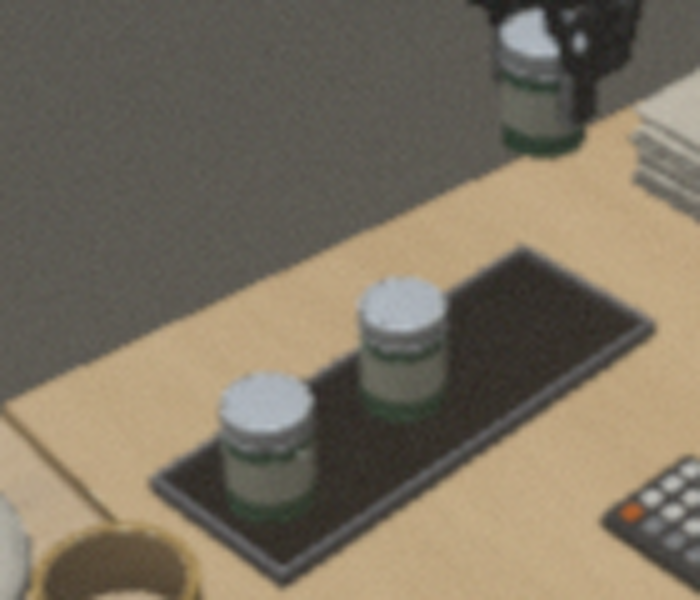

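View pics/d.png

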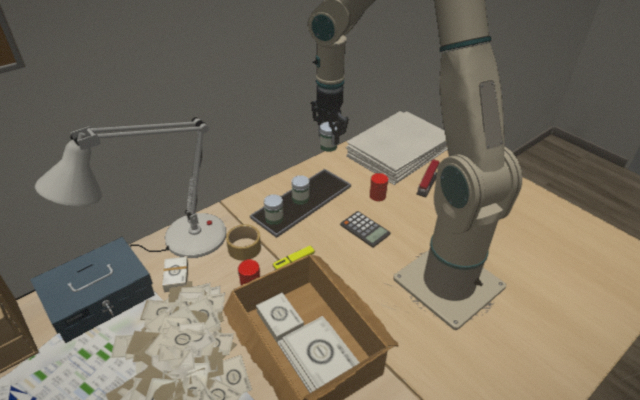

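The right tin hangs upright at (328,137). The other two stand in the tray at (273,208) and (300,188), and the bystanders haven't moved. Handing in.

```bash
python3 -c "
from cell import *
print(finish_job())"
```

```text
the job is handed in; nothing more can be done
None
```

The right tin is the full one. I handed the job in with it held still and upright, its underside about 15 cm above the desk.

- **Weights:** I lifted each tin by itself, from left to right. The wrist force read about 1.6 N for the left, 1.2 N for the middle and 5.4 N for the right.
- **Other tins:** the left and middle tins went back in the tray after weighing. The last picture shows both standing upright.
- **Last checks:** the finger opening was 51.6 mm, which matches the 51 mm tin body. The arm was at rest, and the tape roll, stapler, highlighter and red look-alikes appeared unmoved. It handed in at about 17 s of the 67 s allowed.
- **Disagreements:**
  - The two cameras differed by 4–5 mm in x on the tin positions. I used the top camera, and the grasps came out centred.
  - Setting the left tin down briefly pressed it on the tray with about 31 N at the wrist, and the middle one with about 19 N. The left tin was still pressing at about 14 N before I eased off and released it.
  - The wrist force wandered by about 1 N (up to 1.5 N between readings). That is small next to the 4 N gap between the full tin and the others.

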